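# Turn the modelling turntable to the marked scale line

## Task

Turn the sculptor's turntable by pushing its brass peg round with a fingertip, until the yellow index mark on the wooden dial lines up with the scale line that has the red dot, and leave it there. Push gently: do not pinch the peg between the fingers, do not touch the soft clay head, and leave the other things on the bench where they are.

Things in the scene. Friction and masses are not known exactly. Their poses are not given: they have to be found in the camera images.
- turntable: Fixed black round foot of the turntable, 230 mm across, 18 mm high; origin on the turning axis at bench level, z up. White scale lines every 10 degrees lie on its flat top rim (85 to 98 mm from the axis), from -90 to +90 degrees about its own +x axis. It never moves during a run. On it turns a wooden dial, 164 mm across, whose top is 26 mm above the bench.
- dial (a joint): Angle of the wooden dial on the foot, rad: 0 when the yellow index mark points along the foot's +x axis, growing counter-clockwise seen from above, stops at +-1.9. It turns stiffly (about 2 N sideways at the peg) and stays where it is left.
- index_point (a point): Point on the line of the dial's yellow index mark (a radial stripe 4 mm wide that ends 90 mm from the axis in a small tip over the scale), 106 mm from the axis and 18 mm above the bench: as far out as the coloured dots. It turns with the dial and lies on the red dot's centre when the mark is lined up.
- peg (a point): Middle of the brass peg that stands upright on the dial, opposite the index mark, 66 mm from the axis: 12 mm in diameter, 40 mm tall, from 26 to 66 mm above the bench; this point is 46 mm above the bench. It turns with the dial. It can be pushed from either side.
- red_dot: Flat red dot, 12 mm across, painted on the foot's top 106 mm from the axis, at the outer end of the target scale line, which is 60 degrees to one side or the other of the foot's +x axis; origin at its centre.
- blue_dot: Flat blue dot, the same, at the line 60 degrees to the other side: not the target. Red and blue change places from run to run.
- clay_head: Soft clay portrait head, fixed on the middle of the dial and turning with it, facing the index mark: up to 22 mm from the axis at the shoulders (its square wooden foot 28 mm at the corners), its top 93 mm above the bench. Origin on the axis at the dial's top, 26 mm above the bench. Not to be touched.
- jar_center (a point): White jar with a red label, 54 mm in diameter, 85 mm tall, loose; this point half-way up. Leave alone.
- brush_pot_center (a point): Blue pot of paint brushes, 76 mm in diameter, 95 mm tall, brush tips to 225 mm, loose; this point 47 mm up on its axis. Leave alone.
- box_center (a point): Cream box with a wooden lid, 90 x 60 mm, 28 mm tall, loose; this point at its centre. Leave alone.
- clay_lump_center (a point): Round clay lump, 52 mm in diameter, 22 mm tall, loose; this point at its centre. Leave alone.
There are look-alikes about, which are no part of the job. Of the things that look like the turntable, the larger one is meant.

How it is judged:
At the end, for the whole second after the job is handed in: The yellow index mark stands within 6 mm (about 3 degrees), measured at the dots, of the line with the red dot, and the dial is at rest (horizontal distance between index_point and red_dot below 0.006 m and velocity of joint dial between -0.02 and 0.02 rad/s); the robot touches nothing.
It fails at once if the peg is pinched between the fingers (grasp point within 10 mm of the peg's axis, below its top, in contact) (horizontal distance between the grasp point and peg below 0.01 m and height (world z) of the grasp point below 0.08 m and contact force between the fingers and turntable above 0.3 N).
It fails at once if the clay head is touched (contact force between any of the fingers, the arm and clay_head above 0.3 N).
It fails at once if the turntable is pushed or pressed harder than 25 N (contact force between any of the fingers, the arm and turntable above 25 N).
It fails at once if the jar, brush pot, box or clay lump is moved more than 15 mm or lifted (distance of any of jar_center, brush_pot_center, box_center, clay_lump_center from where it was at the start of the episode above 0.015 m).
It also fails if it takes over 43 s, if anything falls off the work surface, if the arm or the gripper's body presses on something with over 40 N, if the wrist force passes 120 N, or if a joint passes its speed limit or range.

## Robot

A 7-joint arm with a two-finger parallel gripper is mounted at the origin on the work surface. World frame = base frame: x ahead of the robot, y to its left, z up, the work surface at z = 0. Lengths are in m, angles in rad, forces in N, time in s.
With the tool pointing down it reaches from about 0.4 to 0.875 m from the base axis. Payload 19.3 kg.
Tool frame: the origin (TCP) lies midway between the tips of the shut fingers; the grasp point (between the pads) lies 19 mm behind it; z points along the fingers, y is the line along which they close (so a half turn about z gives the same grasp; the last joint's range is limited). The gripper opens to 85 mm and grips with 20 to 120 N. Pads are 22 mm wide; open, the fingers measure 114 mm over their backs; the gripper's body (76 mm by 85 mm) begins 54 mm behind the grasp point. The pads swing forward as they close: fully open they stand 13 mm farther back than shut.
Start: joints at [-1.269, 0.521, -0.036, 1.599, 0.021, 1.021, -0.113], TCP at [0.227, 0.582, 0.231] pointing down, gripper open.
Joint ranges: [-2.91, 2.91], [-0.3, 2.13], [-1.5, 1.42], [0.17, 2.43], [-1.26, 4.41], [0.16, 1.93], [-2.52, 2.52]. Speed limits (rad/s): [1.89, 1.89, 2.39, 2.39, 3.01, 3.01, 3.01].

## Interface

Orientations are given as [roll, pitch, yaw] about the fixed x, y, z axes, in that order (R = Rz(yaw) Ry(pitch) Rx(roll)).
In Python, from workcell import bot gives the robot as it stands.
- The arm moves only by the tool move_arm, never from a script. Its argument "series" is a list of rows, each a list of 3 entries, a list of its own where there are three numbers: the shift along the tool's x, y, z in cm, then the turn, a rotation vector about the tool's x, y, z in rad, then the opening in per cent of the stroke, from 0 (shut) to 100 (fully open). A call has 1 to 20 rows; each row is the pose to reach, as a shift and turn from the pose commanded when the call began, along the tool's axes at that moment; what a row does not reach only later rows make up. A row lasts 1/12 s, in which the tool goes at most 41.7 mm and 7.16 degrees, less where a joint would pass 70% of its speed; a pose out of reach is approached as far as the arm can. A call with a gripper value outside its range is refused whole. The fingers move at their own pace and stop on an object; "squeeze" is the grip in N (left out, the last holds). Time passes only in rows, so rows that repeat a pose let the fingers close. It gives the time, the measured TCP pose, the force, the opening and the grip force at its end, in the units of the state.
- bot.observe(): the state, without advancing time (a new reading comes with each control period).
- bot.grab_frame(name): name is "scene" or "top" or "wrist"; returns (picture, depth): 400x640x3 uint8, red, green, blue; 400x640 float32, m along the optical axis (not along the pixel's ray), 0 where there is no reading.
- bot.camera_params(name): a dict with "fovy" (degrees; the focal length in pixels is half the picture's height over the tangent of half this angle, whatever the lens; pixels are square), "cx", "cy" (the principal point, pixels), "R" (3x3) and "t" (3): a world point X has camera coordinates R X + t; the wrist camera has in their place "tool_from_camera" (4x4, takes a point from camera to tool coordinates, whose origin is the TCP and whose axes are the flange's). Camera axes: x right, y down, z forward; pixel columns grow to the right and rows downward; lengths in m; the calibration is good to about 2 mm. A picture is of the moment at which its call begins: read the wrist's pose just before it. camera_params takes no time and is no camera call.
- bot.job_done(): hands the job in; it is judged then, once.
Trained networks look in the newest picture that a camera, given by its name, has taken for a name from the list of things; names that differ only in an ending like _2 or _b are one class to them, and where a whole thing is asked for, a point or a joint stands for the part that bears it (a point fixed in the world has none). Each returns a list of dicts, best first, with "conf" (0 to 1); they miss things now and then, are a little off and sometimes report something else, mostly with a low value. They report only what shows in the picture. A call takes as long as a camera call. They do not tell look-alikes from the thing itself.
- bot.find_in(camera, thing): "bbox" ([left, top, right, bottom] in pixels, round what is visible of it).
- bot.trace(camera, thing): "mask" (400x640 bool, what is visible of it) and "bbox" ([left, top, right, bottom] in pixels, round what is visible of it).
The state is a dict: "clock": time; "qpos": joint angles; "qd": joint speeds; "joint_efforts": joint torques, N m; "position": TCP position; "tool_rot": TCP orientation; "force": force on the tool from outside, world axes, zero at the start; "moment": the same for the moment, N m; "grip_width": finger opening in m; "finger_force": force on a finger pad.
Only numpy, scipy, OpenCV 4.12 (cv2) and the standard library are available. Lean on these libraries where they do the work, as an engineer would, in place of code of your own. Each camera call takes 0.05 s, during which the arm holds its last target. There are 200 camera calls.

## Working session

There is one attempt and no reset: what is moved stays moved. The work goes in short steps, Python scripts to look and compute and a tool call to move; the robot and the scene stay as the last step left them, time stands still between calls to the robot, and variables do not carry over. Pictures are saved under pics/ and viewed, at most 10 in all, crops included, and the job is handed in when it is done.

Besides the shell and the picture viewer there is one more tool, called after "Emit:" in YAML: its name, and indented under it one key for each argument. move_arm: Moves the arm, as the interface text tells. Its arguments: {"type":"object","properties":{"series":{"type":"array"},"squeeze":{"type":"number"}},"required":["series"]}

```bash
mkdir -p pics
cat > h.py <<'E'
import numpy as np, cv2
from workcell import bot
def ray(name,u,v,z,T=None):
    c=bot.camera_params(name); f=200/np.tan(np.radians(c['fovy'])/2)
    d=np.array([(u-c['cx'])/f,(v-c['cy'])/f,1.])
    R=np.array(c['R']);t=np.array(c['t'])
    o=-R.T@t; w=R.T@d
    return o+w*(z-o[2])/w[2]
def proj(name,X):
    c=bot.camera_params(name); f=200/np.tan(np.radians(c['fovy'])/2)
    p=np.array(c['R'])@np.array(X)+np.array(c['t'])
    return f*p[0]/p[2]+c['cx'], f*p[1]/p[2]+c['cy']
E
python3 - <<'E'
from h import *
p,d=bot.grab_frame('top'); cv2.imwrite('pics/top.png',p[:,:,::-1])
np.save('top.npy',p)
for n in ['turntable','red_dot','blue_dot','peg','clay_head','jar_center','brush_pot_center','box_center','clay_lump_center']:
    print(n,[(np.round(r['bbox']).tolist(),round(r['conf'],2)) for r in bot.find_in('top',n)][:4])
print(bot.observe()); print(bot.camera_params('top'))
E
```

```text
turntable [([267.0, 150.0, 378.0, 266.0], 0.75), ([441.0, 107.0, 528.0, 190.0], 0.66)]
red_dot []
blue_dot []
peg [([280.0, 165.0, 364.0, 252.0], 0.8), ([457.0, 120.0, 518.0, 177.0], 0.77)]
clay_head [([308.0, 194.0, 334.0, 219.0], 0.63), ([472.0, 133.0, 503.0, 156.0], 0.57)]
jar_center [([186.0, 135.0, 222.0, 170.0], 0.84)]
brush_pot_center [([408.0, 186.0, 469.0, 241.0], 0.71)]
box_center [([312.0, 100.0, 347.0, 145.0], 0.87)]
clay_lump_center [([395.0, 276.0, 419.0, 302.0], 0.71)]
{'clock': 0.5, 'qpos': array([-1.26920063,  0.52142367, -0.03629311,  1.59950638,  0.02118102,
        1.02113062, -0.11279905]), 'qd': array([ 0.00132292, -0.00045413, -0.00174703,  0.00063438, -0.00018527,
        0.0009649 , -0.00039384]), 'joint_efforts': array([ 3.77397782e-05, -9.26275563e+01,  1.97718568e+00, -3.70043707e+01,
        1.79925252e-02,  2.50455829e-03,  1.13088760e-05]), 'position': array([0.22707003, 0.58226612, 0.23127381]), 'tool_rot': array([-3.14150803e+00, -5.92943170e-06,  2.76973921e+00]), 'force': array([-0.70818862,  0.02631986,  0.39363846]), 'moment': array([-0.05908721,  0.0096764 ,  0.00869249]), 'finger_force': 0.0, 'grip_width': 0.08508591638532716}
{'fovy': 42.11447341048581, 'cx': 325.1949496176046, 'cy': 198.96214496491385, 'R': array([[-0.02934607, -0.99901829, -0.03318537],
       [-0.98953836,  0.03372716, -0.14027231],
       [ 0.14125385,  0.02872175, -0.98955667]]), 't': array([0.06575441, 0.58951418, 0.98086672])}
```

View pics/top.png

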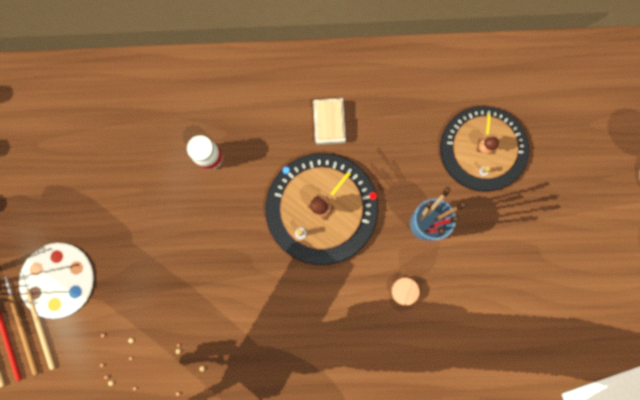

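Two turntables are in view: A at (322,208), about 112 px across, and B at (485,148), about 87 px across. A is the larger, and it has the red dot at (373,196) and the blue dot at (286,170), so it fits. I'll confirm with a crop and measure.

Run:
```python
from h import *
p=np.load('top.npy')
crop=p[140:280,250:400]; cv2.imwrite('pics/crop.png',cv2.resize(crop,None,fx=4,fy=4,interpolation=cv2.INTER_CUBIC)[:,:,::-1])
hsv=cv2.cvtColor(p,cv2.COLOR_RGB2HSV); H,S,V=[hsv[:,:,i].astype(int) for i in range(3)]
m=np.zeros(p.shape[:2],bool); m[145:270,262:382]=1
def cen(k):
    n,l,s,c=cv2.connectedComponentsWithStats((k&m).astype(np.uint8)); i=1+np.argmax(s[1:,4]); print(s[i],c[i]); return c[i],(l==i)
r,_=cen(((H<6)|(H>174))&(S>190)&(V>120)); b,_=cen((H>95)&(H<120)&(S>110)&(V>110)); y,ym=cen((H>22)&(H<34)&(S>190)&(V>150))
R=ray('top',*r,.018);B=ray('top',*b,.018)
# foot axis: fit black outline: fit circle to extents of dark region
k=((V<60)&m).astype(np.uint8)
ct=max(cv2.findContours(k,cv2.RETR_EXTERNAL,cv2.CHAIN_APPROX_NONE)[0],key=cv2.contourArea)
# axis from dots: two solutions at 106 mm, angle 120 deg => midpoint +- 53mm
M=(R+B)/2; d=B-R; n=np.array([-d[1],d[0],0])/np.hypot(*d[:2])
print('R',R,'B',B,'dist',np.hypot(*d[:2]),'expect',2*.106*np.sin(np.pi/3))
for s in(1,-1): print('axis',M+s*n*.053)
e=cv2.fitEllipse(cv2.convexHull(ct)); print('foot ellipse',e,ray('top',*e[0],.015))
vs,us=np.nonzero(ym); Y=np.array([ray('top',u,v,.026)[:2] for u,v in zip(us,vs)])
print('Y mean',Y.mean(0)); q=Y-Y.mean(0); print('dir',np.linalg.svd(q)[2][0])
print('peg top',ray('top',301,232,.066))
for nme,uv,z in [('jar',(203,150),.085),('pot',(433,220),.09),('box',(329,121),.028),('lump',(405,291),.02)]: print(nme,ray('top',*uv,z))
```

```text
[370 193   7   6  34] [373.02941176 195.32352941]
[282 167   8   8  44] [285.56818182 170.11363636]
[332 174  18  20  41] [341.19512195 181.65853659]
R [ 0.59893743 -0.04881052  0.018     ] B [0.65697892 0.1268242  0.018     ] dist 0.184976677928165 expect 0.183597385602301
axis [0.57763486 0.05563704 0.018     ]
axis [0.6782815  0.02237664 0.018     ]
foot ellipse ((309.91485595703125, 254.23236083984375), (17.37818717956543, 50.70713424682617), 106.08790588378906) [0.48491514 0.08160572 0.015     ]
Y mean [0.62771614 0.01430828]
dir [-0.75158109  0.65964071]
peg top [0.5258175  0.09445546 0.066     ]
jar [0.68864173 0.27870827 0.085     ]
pot [ 0.53833828 -0.15312612  0.09      ]
box [0.75383535 0.0349683  0.028     ]
lump [ 0.40754151 -0.10300862  0.02      ]
```

View pics/crop.png

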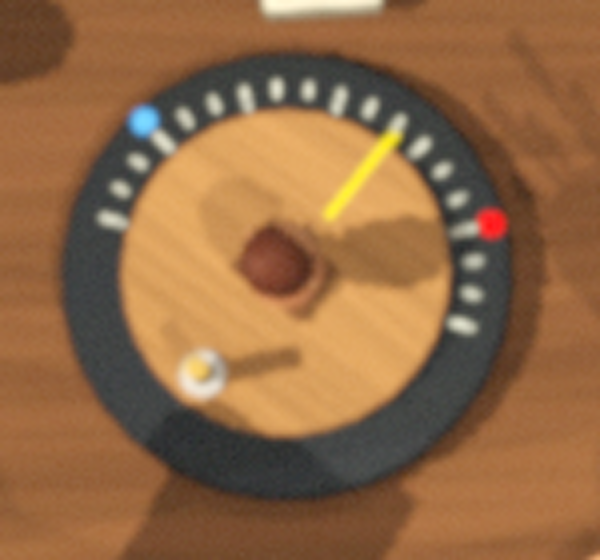

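Crop confirmed: A has the full scale, the red dot at right (491,223 in the crop), blue at top left (145,120), the yellow mark at about the 20° line and the peg at (203,372). The two dots are 185 mm apart (184 expected), and the peg radius comes out at 65 mm. The axis is at (0.578, 0.056). The dial has to turn about 40° clockwise, with the peg pushed from its +20° side towards +x. First I'll move above a point behind the peg with the fingers shut.

Emit:
move_arm:
  series:
    - [[-10,-8,1],[0,0,-0.3],0]
    - [[-44.2,-37.1,8],[0,0,-1.27],0]
    - [[-44.2,-37.1,8],[0,0,-1.27],0]
    - [[-44.2,-37.1,8],[0,0,-1.27],0]
    - [[-44.2,-37.1,8],[0,0,-1.27],0]
    - [[-44.2,-37.1,8],[0,0,-1.27],0]
    - [[-44.2,-37.1,8],[0,0,-1.27],0]
    - [[-44.2,-37.1,8],[0,0,-1.27],0]
    - [[-44.2,-37.1,8],[0,0,-1.27],0]
    - [[-44.2,-37.1,8],[0,0,-1.27],0]
    - [[-44.2,-37.1,8],[0,0,-1.27],0]
    - [[-44.2,-37.1,8],[0,0,-1.27],0]
    - [[-44.2,-37.1,8],[0,0,-1.27],0]
    - [[-44.2,-37.1,8],[0,0,-1.27],0]
    - [[-44.2,-37.1,8],[0,0,-1.27],0]
    - [[-44.2,-37.1,8],[0,0,-1.27],0]
    - [[-44.2,-37.1,8],[0,0,-1.27],0]
    - [[-44.2,-37.1,8],[0,0,-1.27],0]
    - [[-44.2,-37.1,8],[0,0,-1.27],0]
    - [[-44.2,-37.1,8],[0,0,-1.27],0]
  squeeze: 20

```text
clock: 2.17
position: [0.5038, 0.0771, 0.1515]
tool_rot: [-3.142, 0.0, -2.242]
force: [0.3, 0.3, 0.2]
grip_width: -0.0001
finger_force: 0.0
```

Run:
```python
from h import *
ps=[]
for n in ['top','wrist','scene']:
    p,d=bot.grab_frame(n); ps.append(p)
cv2.imwrite('pics/two.png',cv2.resize(np.vstack([np.hstack(ps[:2]),np.hstack([ps[2],ps[2]*0])]),(800,500),interpolation=cv2.INTER_AREA)[:,:,::-1])
```

```text
(no output)
```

View pics/two.png

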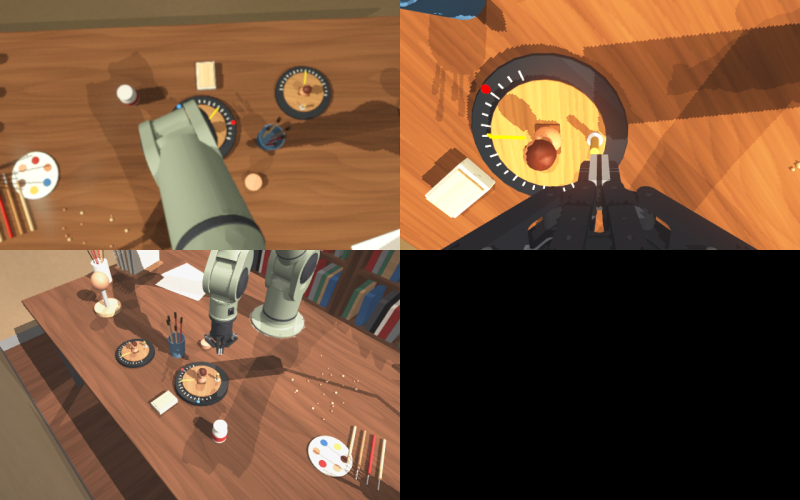

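The wrist view shows the peg at (595,138) just beyond the fingertips at (598,155). The yellow mark (505,137) and red dot (486,89) are both visible, so I can use this camera for feedback. Now I'll descend behind the peg.

Emit:
move_arm:
  series:
    - [[0,0,2],[0,0,0],0]
    - [[0,0,4],[0,0,0],0]
    - [[0,0,6],[0,0,0],0]
    - [[0,0,7.5],[0,0,0],0]
    - [[0,0,8.8],[0,0,0],0]
    - [[0,0,9.8],[0,0,0],0]
    - [[0,0,10.6],[0,0,0],0]
    - [[0,0,10.6],[0,0,0],0]
    - [[0,0,10.6],[0,0,0],0]

```text
clock: 3.07
position: [0.5041, 0.0761, 0.0454]
tool_rot: [3.141, -0.0, -2.243]
force: [0.6, 0.3, 0.0]
grip_width: -0.0001
finger_force: 0.0
```

```bash
cat >> h.py <<'E'
from scipy.spatial.transform import Rotation as Ro
def wmeas(save=None):
    s=bot.observe(); p,_=bot.grab_frame('wrist'); c=bot.camera_params('wrist')
    if save: cv2.imwrite(save,p[:,:,::-1])
    T=np.eye(4); T[:3,:3]=Ro.from_euler('xyz',s['tool_rot']).as_matrix(); T[:3,3]=s['position']
    T=T@np.array(c['tool_from_camera']); f=200/np.tan(np.radians(c['fovy'])/2)
    def P(u,v,z):
        w=T[:3,:3]@np.array([(u-c['cx'])/f,(v-c['cy'])/f,1]); return T[:3,3]+w*(z-T[2,3])/w[2]
    hsv=cv2.cvtColor(p,cv2.COLOR_RGB2HSV); H,S,V=[hsv[:,:,i].astype(int) for i in range(3)]
    ax=np.array([.5776,.0556])
    def comps(k,z,lo,hi):
        n,l,st,ce=cv2.connectedComponentsWithStats(k.astype(np.uint8)); out=[]
        for i in range(1,n):
            if st[i,4]<15: continue
            X=P(*ce[i],z)[:2]; r=np.hypot(*(X-ax))
            if lo<r<hi:
                v,u=np.nonzero(l==i); Q=np.array([P(a,b,z)[:2] for a,b in zip(u,v)])
                out.append((st[i,4],ce[i].round(1),X.round(4),round(r,4),round(float(np.degrees(np.arctan2(*(X-ax)[::-1]))),2),np.linalg.svd(Q-Q.mean(0),full_matrices=False)[2][0].round(3)))
        return out
    print('pos',s['position'].round(4),s['force'].round(1),s['clock'])
    print('red',comps(((H<6)|(H>174))&(S>190)&(V>120),.018,.09,.12))
    print('blue',comps((H>95)&(H<120)&(S>110)&(V>110),.018,.09,.12))
    y=comps((H>25)&(H<34)&(S>190)&(V>150),.0262,.03,.085)
    print('yel',sorted(y,key=lambda a:-a[0])[:3])
E
python3 -c "
from h import *
wmeas('pics/w1.png')"
```

```text
pos [0.5041 0.0761 0.0454] [0.6 0.3 0. ] 3.0667
red [(np.int32(452), array([ 33.5, 175.2]), array([ 0.5992, -0.0481]), np.float64(0.1059), -78.25, array([ 0.878, -0.478]))]
blue []
yel [(np.int32(651), array([ 90.1, 290.2]), array([0.6241, 0.0169]), np.float64(0.0605), -39.79, array([-0.744,  0.668]))]
```

View pics/w1.png

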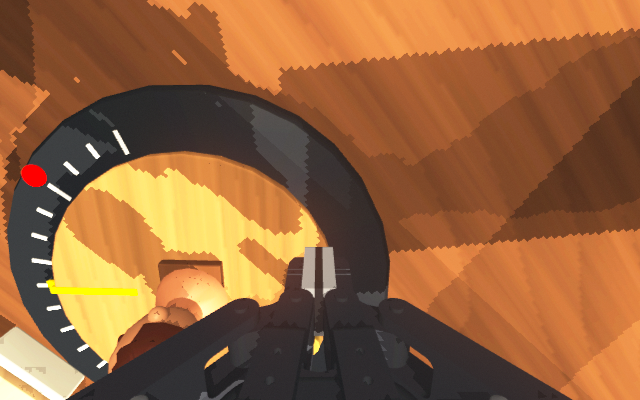

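Red bears -78.2° and yellow -39.8°, which agrees with the top view, and yellow is just at the 20° line. That leaves about 38.5° to turn. The fingers are down behind the peg with no contact. Next I'll work out arc waypoints about the axis.

```bash
python3 -c "
import numpy as np
p=np.array([2.98,7.03])
for a in range(2,39,2):
  r=np.radians(a);c,s=np.cos(r),np.sin(r);print(a,(np.array([c*p[0]-s*p[1],s*p[0]+c*p[1]])-p).round(2),r.round(3))"
```

```text
2 [-0.25  0.1 ] 0.035
4 [-0.5   0.19] 0.07
6 [-0.75  0.27] 0.105
8 [-1.01  0.35] 0.14
10 [-1.27  0.41] 0.175
12 [-1.53  0.47] 0.209
14 [-1.79  0.51] 0.244
16 [-2.05  0.55] 0.279
18 [-2.32  0.58] 0.314
20 [-2.58  0.6 ] 0.349
22 [-2.85  0.6 ] 0.384
24 [-3.12  0.6 ] 0.419
26 [-3.38  0.59] 0.454
28 [-3.65  0.58] 0.489
30 [-3.91  0.55] 0.524
32 [-4.18  0.51] 0.559
34 [-4.44  0.46] 0.593
36 [-4.7   0.41] 0.628
38 [-4.96  0.34] 0.663
```

Emit:
move_arm:
  series:
    - [[-0.25,0.1,0],[0,0,0.035],0]
    - [[-0.5,0.19,0],[0,0,0.07],0]
    - [[-0.75,0.27,0],[0,0,0.105],0]
    - [[-1.01,0.35,0],[0,0,0.14],0]
    - [[-1.27,0.41,0],[0,0,0.175],0]
    - [[-1.53,0.47,0],[0,0,0.209],0]
    - [[-1.79,0.51,0],[0,0,0.244],0]
    - [[-2.05,0.55,0],[0,0,0.279],0]
    - [[-2.32,0.58,0],[0,0,0.314],0]
    - [[-2.58,0.6,0],[0,0,0.349],0]
    - [[-2.58,0.6,0],[0,0,0.349],0]
    - [[-2.58,0.6,0],[0,0,0.349],0]

```text
clock: 4.12
position: [0.5158, 0.1001, 0.0459]
tool_rot: [-3.141, 0.001, -2.591]
force: [0.4, 0.2, -0.2]
grip_width: -0.0001
finger_force: 0.0
```

```bash
python3 -c "
from h import *
wmeas('pics/w2.png')"
```

```text
pos [0.5158 0.1001 0.0459] [ 0.4  0.2 -0.2] 4.1167
red [(np.int32(394), array([ 18.1, 229. ]), array([ 0.5992, -0.0481]), np.float64(0.1059), -78.26, array([ 0.725, -0.689]))]
blue []
yel [(np.int32(590), array([100.3, 309.3]), array([0.6185, 0.0126]), np.float64(0.0594), -46.46, array([ 0.669, -0.743]))]
```

Emit:
move_arm:
  series:
    - [[-0.25,0.1,0],[0,0,0.035],0]
    - [[-0.5,0.19,0],[0,0,0.07],0]
    - [[-0.75,0.27,0],[0,0,0.105],0]
    - [[-1.01,0.35,0],[0,0,0.14],0]
    - [[-1.27,0.41,0],[0,0,0.175],0]
    - [[-1.53,0.47,0],[0,0,0.209],0]
    - [[-1.79,0.51,0],[0,0,0.244],0]
    - [[-2.05,0.55,0],[0,0,0.279],0]
    - [[-2.32,0.58,0],[0,0,0.314],0]
    - [[-2.58,0.6,0],[0,0,0.349],0]
    - [[-2.85,0.6,0],[0,0,0.384],0]
    - [[-3.12,0.6,0],[0,0,0.419],0]
    - [[-3.12,0.6,0],[0,0,0.419],0]
    - [[-3.12,0.6,0],[0,0,0.419],0]

```text
clock: 5.33
position: [0.539, 0.1213, 0.0454]
tool_rot: [-3.142, 0.0, -3.01]
force: [0.4, -0.4, -0.4]
grip_width: 0.0
finger_force: 0.0
```

```bash
python3 -c "
from h import *
wmeas('pics/w3.png')"
```

```text
pos [0.539  0.1213 0.0454] [ 0.4 -0.4 -0.4] 5.3333
red [(np.int32(307), array([ 29.5, 295.6]), array([ 0.5991, -0.0481]), np.float64(0.1059), -78.27, array([-0.66 ,  0.751]))]
blue []
yel [(np.int32(527), array([100.3, 311.5]), array([ 5.981e-01, -5.000e-04]), np.float64(0.0598), -69.97, array([ 0.32 , -0.947]))]
```

View pics/w3.png

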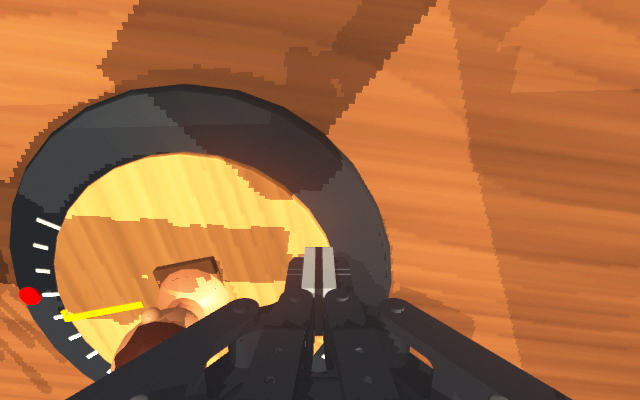

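Now the yellow tip (65,316) is just past the 50° line, and the line of the red dot (29,295) is the next one. About 8° is left, so I'll push 7° and then trim.

Emit:
move_arm:
  series:
    - [[-0.25,0.1,0],[0,0,0.035],0]
    - [[-0.5,0.19,0],[0,0,0.07],0]
    - [[-0.75,0.27,0],[0,0,0.105],0]
    - [[-0.88,0.31,0],[0,0,0.122],0]
    - [[-0.88,0.31,0],[0,0,0.122],0]
    - [[-0.88,0.31,0],[0,0,0.122],0]

```text
clock: 5.88
position: [0.5473, 0.1255, 0.0453]
tool_rot: [-3.142, 0.0, -3.132]
force: [-0.2, -0.4, 0.2]
grip_width: -0.0001
finger_force: 0.0
```

```bash
python3 -c "
from h import *
wmeas('pics/w4.png')
p=cv2.imread('pics/w4.png')[230:380,0:200]; cv2.imwrite('pics/w4c.png',cv2.resize(p,None,fx=4,fy=4,interpolation=cv2.INTER_CUBIC))"
```

```text
pos [0.5473 0.1255 0.0453] [-0.2 -0.4  0.2] 5.8833
red [(np.int32(291), array([ 38. , 313.2]), array([ 0.599 , -0.0482]), np.float64(0.106), -78.32, array([-0.596,  0.803]))]
blue []
yel [(np.int32(513), array([101.4, 311.6]), array([ 0.591 , -0.0021]), np.float64(0.0592), -76.9, array([-0.2 ,  0.98]))]
```

View pics/w4c.png

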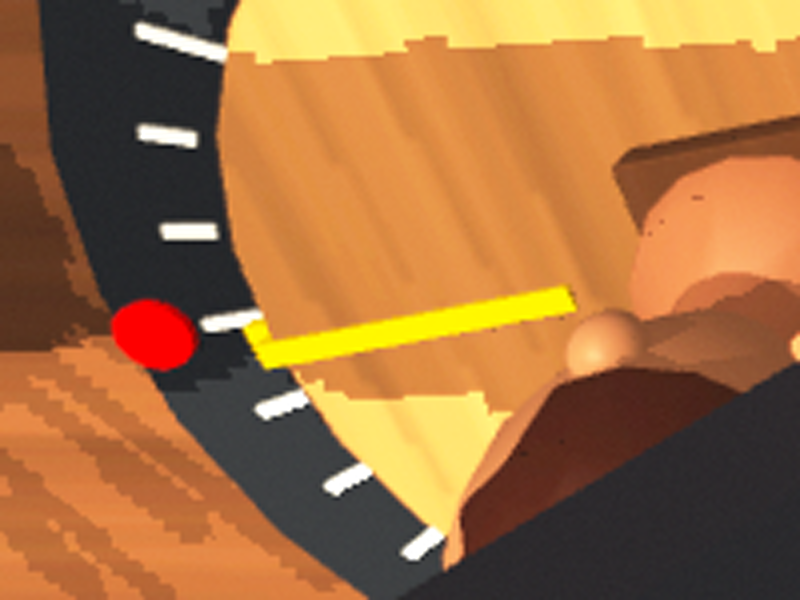

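The mark is now about 1° short of the red line (1.4 mm by line extrapolation, 2.5 mm by bearing). I'll push 1° more, back off along tool +x, then lift.

Emit:
move_arm:
  series:
    - [[-0.07,0.03,0],[0,0,0.009],0]
    - [[-0.13,0.05,0],[0,0,0.018],0]
    - [[-0.13,0.05,0],[0,0,0.018],0]
    - [[-0.13,0.05,0],[0,0,0.018],0]
    - [[0.4,0.05,0],[0,0,0.018],0]
    - [[1.2,0.05,0],[0,0,0.018],0]
    - [[2,0.05,0],[0,0,0.018],0]
    - [[2,0.05,-2],[0,0,0.018],0]
    - [[2,0.05,-5],[0,0,0.018],0]
    - [[2,0.05,-8],[0,0,0.018],0]
    - [[2,0.05,-10],[0,0,0.018],0]
    - [[2,0.05,-10],[0,0,0.018],0]
    - [[2,0.05,-10],[0,0,0.018],0]

```text
clock: 7.02
position: [0.5271, 0.1262, 0.1461]
tool_rot: [3.141, 0.002, 3.132]
force: [-0.5, 0.5, 0.1]
grip_width: 0.0
finger_force: 0.0
```

```bash
python3 -c "
from h import *
wmeas('pics/w5.png')
p=cv2.imread('pics/w5.png')[60:330,60:400]; cv2.imwrite('pics/w5c.png',cv2.resize(p,None,fx=2,fy=2,interpolation=cv2.INTER_CUBIC))"
```

```text
pos [0.5271 0.1262 0.1461] [-0.5  0.5  0.1] 7.0167
red [(np.int32(141), array([132.7, 263.5]), array([ 0.599 , -0.0481]), np.float64(0.1059), -78.33, array([-0.492,  0.871]))]
blue []
yel [(np.int32(228), array([175.7, 259.1]), array([ 0.5902, -0.003 ]), np.float64(0.0599), -77.9, array([-0.186,  0.982]))]
```

View pics/w5c.png

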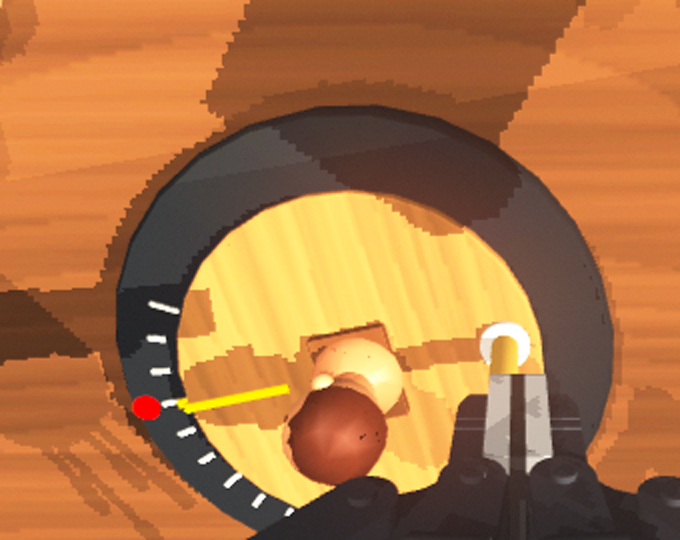

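The yellow mark's tip (180,407 in the crop) meets the red dot's line (dot at 146,407). Extrapolated to the dot it is within about 1 mm, and the arm is clear.

```bash
python3 -c "
from workcell import bot
print(bot.job_done())"
```

```text
the job is handed in; nothing more can be done
None
```

I turned the dial until the yellow mark met the red-dot line (about 1 mm off by camera), backed the arm off clear, and handed the job in; no verdict came back.

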